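Snap the colour case shut and hold it up off the decorating table

ROBOT

A 6-joint arm with a two-finger parallel gripper is mounted at the origin on the work surface. World frame = base frame: x ahead of the robot, y to its left, z up, the work surface at z = 0. Lengths are in m, angles in rad, forces in N, time in s.
With the tool pointing down it reaches from about 0.375 to 0.9 m from the base axis. Payload 3.1 kg.
Tool frame: the origin (TCP) lies between the finger pads, 19 mm behind the fingertips; this is the grasp point; z points along the fingers, y is the line along which they close (so a half turn about z gives the same grasp; the last joint's range is limited). The gripper opens to 87 mm and grips with 3 to 60 N. Pads are 19 mm wide; open, the fingers measure 117 mm over their backs; the gripper's body (75 mm by 190 mm) begins 51 mm behind the grasp point.
Start: joints at [0.993, 0.527, 1.433, -0, 1.181, -0.178], TCP at [0.243, 0.576, 0.241] pointing down, gripper open.
Joint ranges: [-3.08, 3.08], [-0.75, 2.2], [0.22, 2.44], [-1.43, 4.57], [0, 2.65], [-2.85, 2.85]. Speed limits (rad/s): [2.79, 2.79, 3.14, 3.14, 3.14, 3.14].

INTERFACE

Orientations are given as a unit quaternion [x, y, z, w].
In Python, from rig import robot gives the robot as it stands. The module is installed in compiled form; this text tells all that it offers.
- The arm moves only by the tool play_rows, never from a script. Its arguments are lists of equal length, an entry for each row: "gripper": the closure, from -1 (fully open) to 1 (shut); "delta_pos": the shift along the tool's x, y, z in cm, a list of three; "turn": the turn, a rotation vector about the tool's x, y, z in rad, a list of three. A call has 1 to 12 rows; each row is the pose to reach, as a shift and turn from the pose commanded when the call began, along the tool's axes at that moment; what a row does not reach only later rows make up. A row lasts 1/8 s, in which the tool goes at most 62.5 mm and 10.7 degrees, less where a joint would pass 70% of its speed; a pose out of reach is approached as far as the arm can. A call with a gripper value outside its range is refused whole. The fingers move at their own pace and stop on an object; "squeeze" is the grip in N (left out, the last holds). Time passes only in rows, so rows that repeat a pose let the fingers close. It gives the time, the measured TCP pose, the force, the opening and the grip force at its end, in the units of the state.
- robot.get_obs(): the state, without advancing time (a new reading comes with each control period).
- robot.camera(name): name is "side" or "top"; returns a dict with "color" (480x640x3 uint8, red, green, blue), "vfov" (degrees; the focal length in pixels is half the picture's height over the tangent of half this angle, whatever the lens; pixels are square), "cx", "cy" (the principal point, pixels), "k1" (the pictures are not rectified: a ray, as slopes to the right and down, at radius r is drawn at 1 + k1 r^2 times it, then the intrinsics apply), "R" (3x3) and "t" (3): a world point X has camera coordinates R X + t. Camera axes: x right, y down, z forward; pixel columns grow to the right and rows downward; lengths in m; the calibration is good to about 2 mm. A picture is of the moment at which its call begins. There is no depth.
- robot.hand_in(): hands the job in; it is judged then, once.
The state is a dict: "time": time; "q": joint angles; "joint_velocities": joint speeds; "joint_torque": joint torques, N m; "position": TCP position; "tool_rot": TCP orientation; "ft_force": force on the tool from outside, world axes, zero at the start; "moment": the same for the moment, N m; "grip_width": finger opening in m; "grip_force": force on a finger pad.
Only numpy, scipy, OpenCV 4.12 (cv2) and the standard library are available. Lean on these libraries where they do the work, as an engineer would, in place of code of your own. Each camera call takes 0.05 s, during which the arm holds its last target. There are 200 camera calls.

TASK

Press the green lid of the colour case shut until its front clasp snaps home, then lift the case by the middle of the handle on its lid and finish while holding it, still and level, about 10 cm clear of the table, so that a colleague can wipe underneath; do not put it down or let go. Keep the case upright all the way, because jars of colour stand in it, and leave the dish, tub, mould and brush as they are.

Things in the scene. Friction and masses are not known exactly. Their poses are not given: they have to be found in the camera images.
- case: Loose grey plastic carrying case, green hinged lid: 140 (x) x 250 (y) x 85 mm, 112 mm tall with the lid shut, 152 mm to handle top. Origin: centre of its underside, z up; hinge along its +x edge, clasp in the middle of its -x side. Four jars stand loose in its ends. 0.55 to 0.75 kg in all, centre of mass near its middle. Unless the clasp is home, lifting the handle just opens the lid.
- lid (a joint): Lid hinge: 0 shut on the rim, grows as the lid opens up and towards the case's +x side. Starts part open; stays where put (stiff, 0.14 N m). The orange clasp on the lid's front meets the case's ridge at about 0.08 rad; about 9 N down on the lid's front edge (twice that at the handle) snaps it over at about 0.04 rad, and it then keeps the lid at 0.
- lid_hinge (a point): Point on the lid's hinge line, in the middle of its length: at x +70, y 0, z 85.5 mm in the case's frame. Its own frame turns with the lid; when the lid is shut its axes are those of the case, and the hinge line is its y axis.
- lid_front (a point): Place to press: on the lid's flat outer (top) face, in the middle of its length, 12 mm in from its front edge; at x -128, z +26 mm in the frame of lid_hinge. Lid 26 mm deep, 140 mm from hinge to front.
- handle (a point): Centre of the black carrying handle's bar, at x -70, z +60 mm in the frame of lid_hinge. The bar lies along the case's y, 16 mm wide (case x), 12 mm thick, 118 mm free between its two posts; its centre is 34 mm above the lid's top face.
- wheel: Fixed banding wheel with a white plaster bat, 280 mm across, 98 mm tall; origin at the centre of its foot. To left or right of the case.
- dish: Loose cream footed dish with painted green vines, 236 mm across, 63 mm tall, standing on the wheel; origin at the centre of its foot. Bystander.
- tub: Loose open black plastic tub, 116 mm across the rim, 105 mm tall; origin at the centre of its foot, on the other side of the case from the wheel. Bystander.
- mould: Loose round white plaster press mould, 94 mm across, 36 mm tall; origin at the centre of its underside, beyond the case. Bystander.
- brush: Loose slim brush with a blue handle, 197 mm long, 8 mm thick, lying beyond the case; origin under its middle, x along it. Bystander.

How it is judged:
On the way, in this order (a step that is already met when the one before it is completed fails the run):
1. the lid is pressed shut past the clasp while the case stands on the table (value of joint lid below 0.02 rad and height (world z) of case below 0.02 m), for 0.2 s.
2. the case is lifted clear of the table, level, with its lid still shut (height (world z) of case above 0.07 m and angle between case's own z axis and vertical below 0.12 rad and value of joint lid below 0.03 rad), for 0.5 s.
At the end, for the whole second after the job is handed in: The gripper holds the case by the middle of the lid's handle (tool point within 35 mm of the bar's centre), its underside 70 to 140 mm above the table, tilted less than 0.12 rad (7 degrees), still (under 30 mm/s and 0.15 rad/s), lid shut (under 0.03 rad), touching nothing but the gripper (all of step 2 and height (world z) of case below 0.14 m and linear speed of case below 0.03 m/s and angular speed of case below 0.15 rad/s and contact force between the fingers and case above 3 N and distance between the grasp point and handle below 0.035 m and contact force between case and wheel below 0.1 N and contact force between case and dish below 0.1 N and contact force between case and tub below 0.1 N and contact force between case and mould below 0.1 N and contact force between case and brush below 0.1 N); the arm keeps its last pose, push and grip.
It fails at once if the case is tipped by more than 0.35 rad (20 degrees) (angle between case's own z axis and vertical above 0.35 rad).
It fails at once if the dish, tub, mould or brush is moved by more than 30 mm (distance of any of dish, tub, mould, brush from where it was at the start of the episode above 0.03 m).
It fails at once if the dish or tub is tipped over (angle between any of dish, tub's own z axis and vertical above 0.3 rad).
It also fails if it takes over 51 s, if anything falls off the work surface, if the arm or the gripper's body presses on something with over 40 N, if the wrist force passes 120 N, or if a joint passes its speed limit or range.

## Working session

There is one attempt and no reset: what is moved stays moved. The work goes in short steps, Python scripts to look and compute and a tool call to move; the robot and the scene stay as the last step left them, time stands still between calls to the robot, and variables do not carry over. Pictures are saved under pics/ and viewed, at most 10 in all, crops included, and the job is handed in when it is done.

Besides the shell and the picture viewer there is one more tool, called after "Emit:" as name(argument=value, ...), one argument or row to a line, values as JSON. play_rows: Moves the arm, as the interface text tells. Its arguments: {"type":"object","properties":{"gripper":{"type":"array","items":{"type":"number"}},"delta_pos":{"type":"array","items":{"type":"array","items":{"type":"number"}}},"turn":{"type":"array","items":{"type":"array","items":{"type":"number"}}},"squeeze":{"type":"number"}},"required":["gripper","delta_pos","turn"]}

```bash
mkdir -p pics; cat > h.py <<'E'
import numpy as np,cv2,json
from rig import robot
def cam(n,save=None):
    c=robot.camera(n)
    if save: cv2.imwrite('pics/'+save,c['color'][:,:,::-1])
    return c
def K(c):
    f=240/np.tan(np.radians(c['vfov'])/2); return np.array([[f,0,c['cx']],[0,f,c['cy']],[0,0,1.]]),np.array([c['k1'],0,0,0,0])
def proj(c,X):
    k,d=K(c); return cv2.projectPoints(np.array(X,float).reshape(-1,1,3),cv2.Rodrigues(np.array(c['R']))[0],np.array(c['t'],float),k,d)[0].reshape(-1,2)
def ray(c,uv):
    k,d=K(c); p=cv2.undistortPoints(np.array(uv,float).reshape(-1,1,2),k,d).reshape(-1,2)
    R=np.array(c['R']); o=-R.T@np.array(c['t']); v=np.c_[p,np.ones(len(p))]@R; return o,v
def atz(c,uv,z):
    o,v=ray(c,uv); z=np.broadcast_to(z,len(v)); return o+v*((z-o[2])/v[:,2])[:,None]
E
python3 - <<'E'
from h import *
for n in('side','top'):
    c=cam(n,n+'0.png'); print(n,c['vfov'],c['k1'],-np.array(c['R']).T@c['t'])
print(robot.get_obs())
E
```

```text
side 42.5133697807422 -0.1697727530979331 [ 0.53289323 -1.06653604  1.40492629]
top 49.55626277754699 -0.035757950289562974 [0.49317746 0.01090095 1.39352915]
{'time': 0.1, 'q': array([ 9.92450879e-01,  5.28351655e-01,  1.43373729e+00, -2.02469467e-05,
        1.18140314e+00, -1.78522171e-01]), 'joint_velocities': array([ 0.00059988, -0.00206549, -0.00336075,  0.00035765, -0.00022716,
       -0.00091369]), 'joint_torque': array([ 8.83100211e-05, -4.40985847e+01, -1.77149802e+01,  6.35359087e-02,
        5.34088165e-02, -1.96845633e-05]), 'position': array([0.24293934, 0.57519532, 0.24039442]), 'tool_rot': array([ 1.98578865e-01,  9.80084452e-01, -8.85975322e-04, -3.42187026e-04]), 'ft_force': array([0.02455426, 0.81128894, 0.33803594]), 'moment': array([ 0.00114122, -0.01876934,  0.02369709]), 'grip_force': 0.0, 'grip_width': 0.08686219856026245}
```

View pics/side0.png

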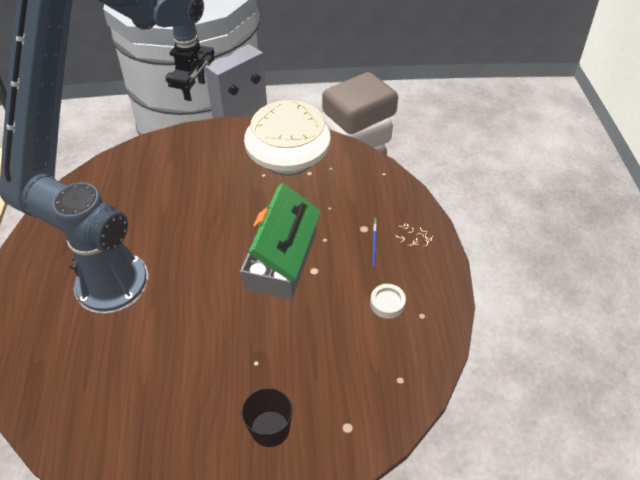

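View pics/top0.png

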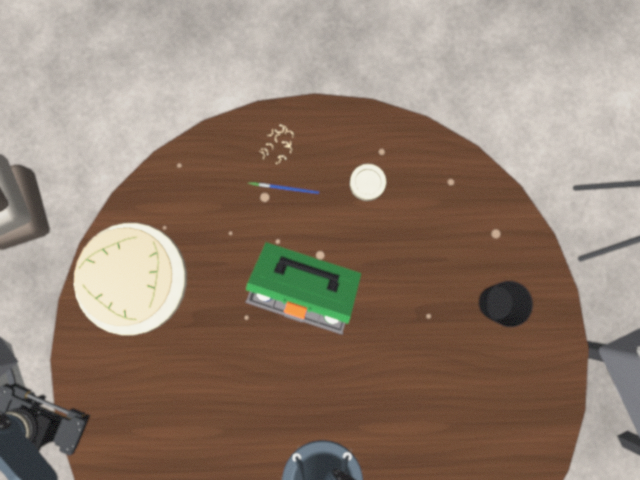

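Side view: the case is around (280,245) and its half-open green lid spans about (250–320,185–275). The dish/wheel is at (288,135), the mould at (388,300), the brush at (375,240) and the tub at (268,418). Top view: the green lid spans (247–360,245–320), the orange clasp is at (295,311) and the handle at (308,272). I'll fit the case pose and lid angle from the green silhouettes.

```bash
cat > fit.py <<'E'
from h import *
from scipy.optimize import differential_evolution as DE, minimize
def Tm(p): # x,y,yaw
    c,s=np.cos(p[2]),np.sin(p[2]); return np.array([[c,-s,0],[s,c,0],[0,0,1]]),np.array([p[0],p[1],p[4] if len(p)>4 else 0])
def lidw(p,P):
    R,t=Tm(p); a=p[3]; Ry=np.array([[np.cos(a),0,np.sin(a)],[0,1,0],[-np.sin(a),0,np.cos(a)]])
    return (np.array(P,float).reshape(-1,3)@Ry.T+[.07,0,.0855])@R.T+t
BOX=[[x,y,z] for x in(0,-.14) for y in(-.125,.125) for z in(0,.026)]
def green(c):
    h=cv2.cvtColor(c['color'],cv2.COLOR_RGB2HSV); m=cv2.inRange(h,(50,110,40),(80,255,255))
    n,l,s,_=cv2.connectedComponentsWithStats(m); m=(l==1+np.argmax(s[1:,4])).astype(np.uint8)
    hull=cv2.convexHull(cv2.findContours(m,0,1)[0][0]); o=np.zeros_like(m); cv2.fillPoly(o,[hull],1); return o,m
def rend(c,p):
    h=cv2.convexHull(proj(c,lidw(p,BOX)).astype(np.float32)); o=np.zeros((480,640),np.uint8)
    cv2.fillPoly(o,[np.round(h*16).astype(np.int32)],255,cv2.LINE_AA,4); return o/255.
def fit(cs,bounds,x0=None):
    ms=[green(c)[0] for c in cs]
    f=lambda p:sum(np.abs(rend(c,p)-m).sum()/m.sum() for c,m in zip(cs,ms))
    r=DE(f,bounds,seed=1,maxiter=80,popsize=15,tol=1e-6); return minimize(f,r.x,method='Nelder-Mead',options=dict(xatol=1e-5,fatol=1e-6))
E
python3 - <<'E'
from fit import *
cs=[cam('side'),cam('top')]
# a sign: positive rotation about +y lifts -x side
r=fit(cs,[(.4,.8),(-.2,.3),(-.8,.8),(0,1.2)]); p=r.x
print(p,r.fun)
for n,P in(('front',[-.128,0,.026]),('handle',[-.07,0,.06])): print(n,lidw(p,P),lidw([*p[:3],0],P))
out=[]
for c in cs:
    im=c['color'][:,:,::-1].copy()
    for q in(p,):
        R,t=Tm(q)
        pts=np.vstack([lidw(q,BOX),lidw(q,[[-.07,-.059,.06],[-.07,.059,.06]]),np.array([[x,y,0] for x in(-.07,.07) for y in(-.125,.125)])@R.T+t])
        ctr=proj(c,pts)
        u0,v0=proj(c,[[p[0],p[1],.1]])[0]
        S=5;w=60 if c is cs[1] else 70
        x0,y0=int(u0-75),int(v0-60); k=cv2.resize(im[y0:y0+120,x0:x0+150],None,fx=S,fy=S,interpolation=2)
        for a in ctr: cv2.circle(k,tuple(int(b) for b in ((a-[x0,y0]+.5)*S)),4,(0,0,255),1)
    out.append(cv2.resize(k,(400,320)))
cv2.imwrite('pics/fit.png',np.hstack(out))
# bystanders
print('tub',atz(cs[1],[[506,303]],.1),'mould',atz(cs[1],[[368,182]],.03),'wheel',atz(cs[1],[[130,279]],.1))
E
```

```text
[ 0.48958309  0.03931476 -0.31972664  0.72970629] 0.08908387481225977
front [[0.48191782 0.04185263 0.19021092]] [[0.43452245 0.05754457 0.1115    ]]
handle [[0.54447582 0.02114055 0.17688777]] [[0.48958309 0.03931476 0.1455    ]]
tub [[ 0.45171931 -0.46624556  0.1       ]] mould [[ 0.77737688 -0.13916591  0.03      ]] wheel [[0.52880872 0.46771125 0.1       ]]
```

View pics/fit.png

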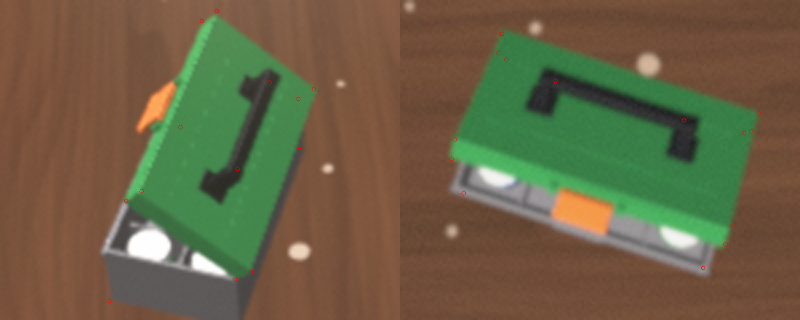

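The fit agrees with both views: case at (0.490, 0.039), yaw −0.32, lid open 0.73 rad. I'll work out the first move next: closed fingers above the lid front, with tool y along the case's x.

```bash
cat >> fit.py <<'E'
from scipy.spatial.transform import Rotation as Ro
def to(pos,yaw,o=None):
    o=o or robot.get_obs(); R=Ro.from_quat(o['tool_rot']); y=np.array([np.cos(yaw),np.sin(yaw),0]); z=np.array([0,0,-1.])
    T=Ro.from_matrix(np.c_[np.cross(y,z),y,z])
    d=R.inv().apply(np.atleast_2d(pos)-o['position'])*100; print(d.round(2).tolist(),(R.inv()*T).as_rotvec().round(3))
E
python3 - <<'E'
from fit import *
to([.478,.043,.26],-.32)
E
```

```text
[[-42.37, -39.89, -1.89]] [-1.000e-03  1.000e-03  1.491e+00]
```

Emit:
play_rows(
  gripper=[1,1,1,1,1,1,1,1,1,1,1,1],
  delta_pos=[
    [-3.5,-3.3,-5],
    [-7,-6.6,-5],
    [-10.6,-10,-5],
    [-14.1,-13.3,-5],
    [-17.6,-16.6,-5],
    [-21.2,-20,-5],
    [-25,-23.3,-5],
    [-29,-27,-5],
    [-33,-31,-5],
    [-37,-34.5,-5],
    [-40,-37.5,-4],
    [-42.4,-39.9,-3],
  ],
  turn=[
    [0,0,0.13],
    [0,0,0.26],
    [0,0,0.39],
    [0,0,0.52],
    [0,0,0.65],
    [0,0,0.78],
    [0,0,0.91],
    [0,0,1.04],
    [0,0,1.17],
    [0,0,1.3],
    [0,0,1.42],
    [0,0,1.491],
  ],
  squeeze=20,
)

```text
time: 1.7
position: [0.4792, 0.0413, 0.2711]
tool_rot: [0.812, 0.584, 0.0, 0.0]
ft_force: [0.3, 0.2, -0.2]
grip_width: 0.0005
grip_force: 0.0
```

```bash
python3 - <<'E'
from fit import *
p=[.4896,.0393,-.3197,.73]
o=robot.get_obs(); print(o['time'],o['position'],o['q'],o['grip_width'],o['ft_force'])
A=np.r_[.75,np.arange(.7,-.01,-.1)]
P=np.array([lidw([*p[:3],a],[-.125,0,.026])[0] for a in A])+[0,0,.019]; print(P.round(3))
to(P,-.32)
E
```

```text
1.7 [0.47916803 0.04131535 0.27111548] [-1.46889972e-01  2.93710580e-01  1.74714864e+00  1.00504683e-05
  1.10004993e+00  1.77148505e-01] 0.0005330762781325057 [ 0.34704622  0.15505451 -0.24672106]
[[0.486 0.04  0.209]
 [0.481 0.042 0.205]
 [0.472 0.045 0.197]
 [0.464 0.048 0.187]
 [0.456 0.05  0.177]
 [0.45  0.052 0.166]
 [0.445 0.054 0.155]
 [0.44  0.056 0.143]
 [0.437 0.057 0.13 ]]
[[0.14, 0.68, 6.24], [0.14, 0.16, 6.62], [0.13, -0.8, 7.46], [0.13, -1.68, 8.39], [0.12, -2.45, 9.4], [0.12, -3.13, 10.48], [0.12, -3.69, 11.63], [0.12, -4.13, 12.82], [0.12, -4.46, 14.06]] [ 0.001 -0.    -0.004]
```

Emit:
play_rows(
  gripper=[1,1,1,1,1,1,1,1,1,1,1,1],
  delta_pos=[
    [0.1,0.4,3],
    [0.1,0.4,5.5],
    [0.1,0.2,6.6],
    [0.1,-0.4,7.1],
    [0.1,-0.8,7.5],
    [0.1,-1.25,7.9],
    [0.1,-1.7,8.4],
    [0.1,-2.45,9.4],
    [0.1,-3.1,10.5],
    [0.1,-3.7,11.6],
    [0.1,-4.1,12.5],
    [0.1,-4.1,12.5],
  ],
  turn=[
    [0,0,0],
    [0,0,0],
    [0,0,0],
    [0,0,0],
    [0,0,0],
    [0,0,0],
    [0,0,0],
    [0,0,0],
    [0,0,0],
    [0,0,0],
    [0,0,0],
    [0,0,0],
  ],
)

```text
time: 3.2
position: [0.4386, 0.0572, 0.1454]
tool_rot: [0.811, 0.585, -0.001, -0.001]
ft_force: [-0.9, -0.4, -0.2]
grip_width: 0.0004
grip_force: 0.0
```

```bash
python3 - <<'E'
from fit import *
cs=[cam('side','side1.png'),cam('top')]
r=fit(cs[:2],[(.42,.56),(-.03,.11),(-.5,-.1),(0,.8)]); print(r.x,r.fun)
E
```

```text
[ 0.49510312  0.03928492 -0.33786326  0.06459332] 0.20443193003063337
```

View pics/side1.png

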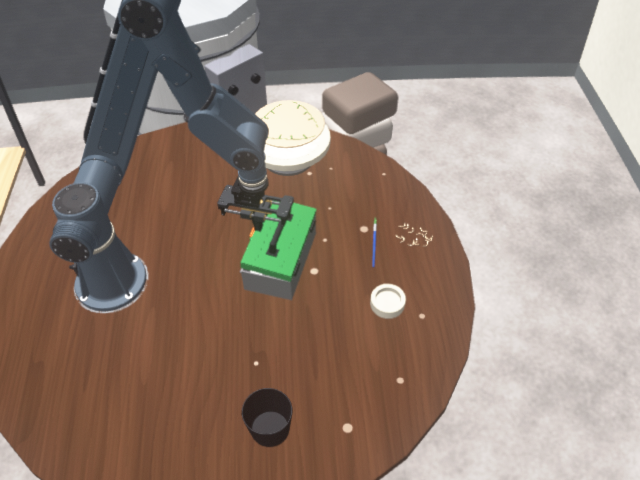

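The lid is almost down (around (280,240)) with the fingertips on its front. I'll keep pressing to snap the clasp.

Emit:
play_rows(
  gripper=[1,1,1,1,1,1,1,1],
  delta_pos=[
    [0,-0.1,0.3],
    [0,-0.2,0.6],
    [0,-0.3,0.9],
    [0,-0.3,1.1],
    [0,-0.3,1.3],
    [0,-0.3,1.5],
    [0,-0.3,1.6],
    [0,-0.3,1.6],
  ],
  turn=[
    [0,0,0],
    [0,0,0],
    [0,0,0],
    [0,0,0],
    [0,0,0],
    [0,0,0],
    [0,0,0],
    [0,0,0],
  ],
)

```text
time: 4.3
position: [0.4368, 0.0579, 0.1305]
tool_rot: [0.811, 0.585, -0.0, -0.0]
ft_force: [-0.2, -0.2, 6.2]
grip_width: 0.0005
grip_force: 2.5
```

Emit:
play_rows(
  gripper=[1,1,1,1,1],
  delta_pos=[
    [0,0,0.2],
    [0,0,0.3],
    [0,0,0.4],
    [0,0,0.4],
    [0,0,0.4],
  ],
  turn=[
    [0,0,0],
    [0,0,0],
    [0,0,0],
    [0,0,0],
    [0,0,0],
  ],
)

```text
time: 4.92
position: [0.4368, 0.058, 0.1299]
tool_rot: [0.811, 0.586, 0.001, 0.001]
ft_force: [-7.3, -0.3, 40.9]
grip_width: 0.0004
grip_force: 20.8
```

It's stiff at the shut height (41 N with only 0.6 mm of travel). I'll retreat, open the gripper and re-measure.

Emit:
play_rows(
  gripper=[1,1,-1,-1,-1,-1,-1,-1],
  delta_pos=[
    [0,0,-2],
    [0,-1,-6],
    [0,-4,-10],
    [0,-8,-12],
    [0,-8,-12],
    [0,-8,-12],
    [0,-8,-12],
    [0,-8,-12],
  ],
  turn=[
    [0,0,0],
    [0,0,0],
    [0,0,0],
    [0,0,0],
    [0,0,0],
    [0,0,0],
    [0,0,0],
    [0,0,0],
  ],
)

```text
time: 5.92
position: [0.3617, 0.0828, 0.2457]
tool_rot: [0.811, 0.585, -0.0, -0.0]
ft_force: [0.3, -0.0, -0.3]
grip_width: 0.0527
grip_force: 0.0
```

```bash
python3 - <<'E'
from fit import *
cs=[cam('side'),cam('top')]
out=[]
for w in ([0],[0,1],[1]):
    try:
        r=fit([cs[i] for i in w],[(.42,.56),(-.03,.11),(-.5,-.1),(0,.3)]); print(w,r.x,r.fun)
        if len(w)==2:p=r.x
    except Exception as e: print(e)
p=[*p[:3],0]
for c in cs:
    im=c['color'][:,:,::-1]; a0=proj(c,[[p[0],p[1],.11]])[0].astype(int)-[50,40]
    k=cv2.resize(im[a0[1]:a0[1]+80,a0[0]:a0[0]+100],None,fx=4,fy=4,interpolation=2)
    for a in proj(c,np.vstack([lidw(p,BOX),lidw(p,[[-.07,-.059,.06],[-.07,0,.06],[-.07,.059,.06]])])): cv2.circle(k,tuple(int(b) for b in (a-a0+.5)*4),3,(0,0,255),1)
    out.append(k)
cv2.imwrite('pics/fit2.png',np.hstack(out))
print(robot.get_obs()['ft_force'],lidw(p,[-.07,0,.06])); to(lidw(p,[-.07,0,.06]),p[2])
E
```

```text
[0] [ 0.49200867  0.03842519 -0.30556752  0.00485257] 0.06335676536522525
[0, 1] [ 0.49413287  0.03921232 -0.33109722  0.00682499] 0.085962948215074
[1] [ 4.96077496e-01  3.89564927e-02 -3.31895146e-01  4.23799125e-04] 0.0221243153131698
[-0.43087038  0.60502196  0.46152162] [[0.49413287 0.03921232 0.1455    ]]
[[0.04, 13.99, 10.01]] [-0.001  0.     0.011]
```

View pics/fit2.png

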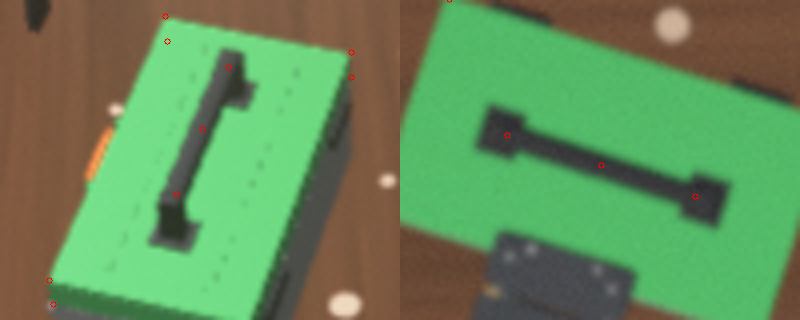

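The lid is shut flat, with the handle centre at (202,129) in the side crop and (601,166) in the top crop, both matching the fit. Now I'll grasp.

Emit:
play_rows(
  gripper=[-1,-1,-1,-1,-1,-1,-1,-1,-1,-1],
  delta_pos=[
    [0,5,0],
    [0,10,0],
    [0,14,0],
    [0,14,0],
    [0,14,0],
    [0,14,3],
    [0,14,6],
    [0,14,9],
    [0,14,9.9],
    [0,14,9.9],
  ],
  turn=[
    [0,0,0.01],
    [0,0,0.01],
    [0,0,0.01],
    [0,0,0.01],
    [0,0,0.01],
    [0,0,0.01],
    [0,0,0.01],
    [0,0,0.01],
    [0,0,0.01],
    [0,0,0.01],
  ],
)

```text
time: 7.28
position: [0.4932, 0.0394, 0.1472]
tool_rot: [0.814, 0.582, -0.001, -0.0]
ft_force: [-0.7, -0.8, 0.1]
grip_width: 0.0868
grip_force: 0.0
```

Emit:
play_rows(
  gripper=[1,1,1,1,1,1,1,1,1,1],
  delta_pos=[
    [0,0,0],
    [0,0,0],
    [0,0,0],
    [0,0,0],
    [0,0,0],
    [0,0,0],
    [0,0,0],
    [0,0,0],
    [0,0,0],
    [0,0,0],
  ],
  turn=[
    [0,0,0],
    [0,0,0],
    [0,0,0],
    [0,0,0],
    [0,0,0],
    [0,0,0],
    [0,0,0],
    [0,0,0],
    [0,0,0],
    [0,0,0],
  ],
  squeeze=40,
)

```text
time: 8.52
position: [0.4928, 0.0394, 0.147]
tool_rot: [0.814, 0.581, -0.001, -0.001]
ft_force: [-3.4, 1.5, -0.3]
grip_width: 0.0156
grip_force: 40.0
```

Gripped at about 16 mm. I'll lift gently, first part of the way.

Emit:
play_rows(
  gripper=[1,1,1,1,1,1,1,1,1,1,1,1],
  delta_pos=[
    [0,0,-0.3],
    [0,0,-0.8],
    [0,0,-1.5],
    [0,0,-2.3],
    [0,0,-3.2],
    [0,0,-4.1],
    [0,0,-5],
    [0,0,-5.9],
    [0,0,-6.8],
    [0,0,-7.7],
    [0,0,-8.5],
    [0,0,-9.2],
  ],
  turn=[
    [0,0,0],
    [0,0,0],
    [0,0,0],
    [0,0,0],
    [0,0,0],
    [0,0,0],
    [0,0,0],
    [0,0,0],
    [0,0,0],
    [0,0,0],
    [0,0,0],
    [0,0,0],
  ],
)

```text
time: 10.02
position: [0.494, 0.0391, 0.2397]
tool_rot: [0.814, 0.581, 0.0, 0.0]
ft_force: [-0.1, -0.2, -6.8]
grip_width: 0.0153
grip_force: 40.0
```

Emit:
play_rows(
  gripper=[1,1,1,1,1,1,1,1,1,1],
  delta_pos=[
    [0,0,-0.5],
    [0,0,-0.9],
    [0,0,-1.1],
    [0,0,-1.1],
    [0,0,-1.1],
    [0,0,-1.1],
    [0,0,-1.1],
    [0,0,-1.1],
    [0,0,-1.1],
    [0,0,-1.1],
  ],
  turn=[
    [0,0,0],
    [0,0,0],
    [0,0,0],
    [0,0,0],
    [0,0,0],
    [0,0,0],
    [0,0,0],
    [0,0,0],
    [0,0,0],
    [0,0,0],
  ],
)

```text
time: 11.28
position: [0.494, 0.0391, 0.2503]
tool_rot: [0.814, 0.581, 0.0, 0.0]
ft_force: [0.2, -0.2, -6.8]
grip_width: 0.0155
grip_force: 40.0
```

```bash
python3 - <<'E'
from fit import *
o=robot.get_obs(); print(o)
c=cam('side'); cam('top')
cv2.imwrite('pics/l.png',cv2.resize(c['color'][120:340,160:420,::-1],None,fx=2.5,fy=2.5,interpolation=2))
o2=robot.get_obs(); print(o2['time'],o2['position'],o2['grip_width'])
E
```

```text
{'time': 11.275, 'q': array([-1.46999103e-01,  3.41896917e-01,  1.74012136e+00,  5.35394426e-06,
        1.05956401e+00,  1.82960895e-01]), 'joint_velocities': array([-0.00111472, -0.00139575,  0.00077598, -0.00074103, -0.0007376 ,
        0.00062821]), 'joint_torque': array([-7.38065810e-04, -3.67168450e+01, -1.78377807e+01,  7.76395365e-02,
        3.43845156e-02,  1.59994584e-04]), 'position': array([0.49399191, 0.03906755, 0.25025616]), 'tool_rot': array([8.13636179e-01, 5.81374379e-01, 5.35304939e-06, 1.91995166e-06]), 'ft_force': array([ 0.16142391, -0.18679248, -6.78923904]), 'moment': array([-0.03599511,  0.04642885,  0.02874436]), 'grip_force': 39.99466756358743, 'grip_width': 0.015500066200595379}
11.375 [0.49397909 0.03905447 0.25027097] 0.015542199477516429
```

View pics/l.png

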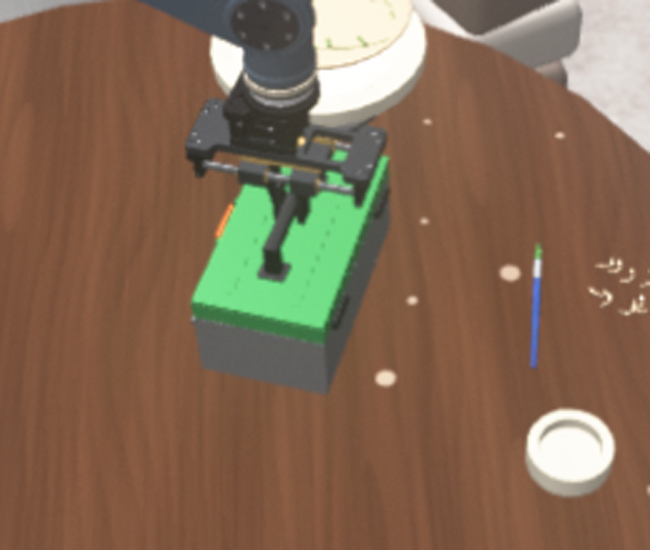

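The case hangs clear of the table with the lid shut, seen at (290,270) in the crop. I'll check the tilt numerically before handing in.

```bash
python3 - <<'E'
from fit import *
c=cam('side'); H,m=green(c)
B=np.array(BOX)-[-.07,0,.06]
def f(p):
    X=Ro.from_euler('ZYX',p[:3]).apply(B)+[p[3],p[4],.249]
    h=cv2.convexHull(proj(c,X).astype(np.float32)); o=np.zeros((480,640),np.uint8)
    cv2.fillPoly(o,[np.round(h*16).astype(np.int32)],255,cv2.LINE_AA,4); return np.abs(o/255.-H).sum()/H.sum()
r=DE(f,[(-.45,-.2),(-.2,.2),(-.2,.2),(.484,.504),(.025,.053)],seed=1,maxiter=100,tol=1e-6); print(r.x.round(3),r.fun)
print(f([-.33,0,0,.494,.039]))
E
```

```text
[-0.251 -0.151 -0.184  0.484  0.036] 0.10525878967571432
0.22974757154323713
```

```bash
python3 - <<'E'
from fit import *
from scipy.optimize import least_squares
c=cam('side')
# case-frame pts about handle centre: top near-left(-x,-y), near-right(+x,-y), far-right(+x,+y); bottom of body
P=np.array([[-.07,-.125,-.034],[.07,-.125,-.034],[.07,.125,-.034],[-.07,-.125,-.1455],[.07,-.125,-.1455]])
uv=np.array([[194,303],[323,326],[388,157],[205,368],[327,392]])/2.5+[160,120]
g=lambda p:proj(c,Ro.from_euler('ZYX',p[:3]).apply(P)+[.494,.039,.249+p[3]])-uv
print(g([-.33,0,0,0]).round(1))
r=least_squares(lambda p:np.r_[g(p).ravel(),p[3]/.003],[-.33,0,0,0]); print(r.x.round(3),g(r.x).round(1).tolist())
E
```

```text
[[-2.1 -1.5]
 [-0.6  0.3]
 [-0.3 -0.9]
 [-1.9 -0.6]
 [-0.4  0.6]]
[-0.323 -0.02  -0.003 -0.001] [[-1.5, -0.6], [0.0, 0.2], [-0.4, -1.0], [-0.6, 0.5], [1.0, 0.8]]
```

The tilt is about 0.02 rad and the underside is about 10 cm up, so I'm handing in.

```bash
python3 -c "
from rig import robot
print(robot.hand_in())"
```

```text
the job is handed in; nothing more can be done
None
```

The lid is pressed shut with the clasp snapped, and the case is held still by the middle of its handle, about 10 cm up and about 0.02 rad off level; the job is handed in, and no verdict came back.

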